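# Hang the tyre-lever holder on its two pins

### The job

Hang the orange tyre-lever holder on the small pegboard panel: both of its big end holes go over the two upright steel pins at once, and its top plate is to rest level, fully down on both arms. Either way round will do. Let go of it, and leave the aluminium pressure gauge where it lies.

Things in the scene. Friction and masses are not known exactly. Their poses are not given: they have to be found in the camera images.
- holder_mid (a point): Centre (half-way up) of the loose orange holder, 126 mm high, upright; z up, y its long side; half-turn symmetric. Cup 50 (x) x 100 (y) x 70 high; on it a plate 54 x 220 x 6, underside 7 mm above this point, with two 30 mm holes at y = -80, +80, x = 0 (the narrow slots are for levers); on its middle a black grip block 24 (x) x 40 (y) x 50 high, top 63 mm above this point: pinch along y.
- hooks_mid (a point): Midway between the pins of a fixed pegboard panel, level with the arms' tops, 140 mm above the shelf. z up, y from pin to pin, x into the panel. Upright pins 8 mm thick, 25 mm tall, at y = -80, +80, x = 0, each on a level arm 16 mm wide that runs 35 mm past it. Panel face at x = +50, 300 mm wide, top 45 mm above this point. Hung, the plate's underside is at this height, the cup between the arms.
- gauge: Loose round aluminium pressure gauge lying face up, to be left alone: 66 mm across, 31 mm high, white dial, red needle, brass stem 14 mm thick to its -x, ending 58 mm from the middle. Origin at the middle of its underside. A black lidded tin (86 mm across, 61 high) and a red scraper (145 mm long) lie near it.
Not all that is in view belongs to the job. Of the things that look like the part that bears holder_mid, the smallest one is meant.

How it is judged:
By the outcome, as a careful person would: the job done as asked, in the order asked, and still so for the second after the job is handed in, with the robot touching nothing.
It also fails if it takes over 42 s, if anything falls off the work surface, if the arm or the gripper's body presses on something with over 40 N, if the wrist force passes 120 N, or if a joint passes its speed limit or range.

### The arm

A 6-joint arm with a two-finger parallel gripper is mounted at the origin on the work surface. World frame = base frame: x ahead of the robot, y to its left, z up, the work surface at z = 0. Lengths are in m, angles in rad, forces in N, time in s.
With the tool pointing down it reaches from about 0.275 to 0.75 m from the base axis. Payload 10.2 kg.
Tool frame: the origin (TCP) lies midway between the tips of the shut fingers; the grasp point (between the pads) lies 19 mm behind it (env.hold_point_z is the distance from the TCP to the grasp point, in m); z points along the fingers, y is the line along which they close (so a half turn about z gives the same grasp; the last joint's range is limited). The gripper opens to 85 mm and grips with 20 to 120 N. Pads are 22 mm wide; open, the fingers measure 114 mm over their backs; the gripper's body (76 mm by 85 mm) begins 54 mm behind the grasp point. The pads swing forward as they close: fully open they stand 13 mm farther back than shut.
Start: joints at [-0.223, 0.313, 1.498, -0, 1.331, -0.223], TCP at [0.525, -0, 0.231] pointing down, gripper open.
Joint ranges: [-2.94, 2.94], [-0.97, 2.17], [0.19, 2.56], [-1.23, 4.37], [0.02, 3.11], [-2.88, 2.88]. Speed limits (rad/s): [2.39, 2.39, 3.01, 3.14, 3.14, 3.14].

### API

Orientations are given as a unit quaternion [x, y, z, w].
In Python, from bench import env, kinematics, monitor, eyes, job gives the robot as it stands. The module is installed in compiled form; this text tells all that it offers. Calls block until the motion is done:
- env.reach(position, orientation): joint-space move of the TCP to a pose.
- env.movel(position, velocity=0.15, frame=None, guard=None): straight line of the TCP; frame=None keeps the orientation; velocity is the mean speed in m/s. With guard (N) it stops when the force on the tool has changed by that much, and returns True; else False.
- env.set_joints(angles): joint-space move.
- env.release() and env.close_gripper(effort=None): open the fingers fully, or close them until they stop; effort is the grip in N (None keeps the last).
- env.hold(seconds).
- kinematics.ik(position, orientation): joint angles nearest the present ones, or None.
- monitor.sense(): the state.
- eyes.grab_frame(name): name is "scene" or "side" or "wrist"; returns a dict with "frame" (420x560x3 uint8, red, green, blue), "mtx" (3x3 intrinsics, pixels), "view" (4x4, takes a point from world to camera coordinates). Camera axes: x right, y down, z forward; pixel columns grow to the right and rows downward; lengths in m; the calibration is good to about 2 mm. A picture is of the moment at which its call begins. There is no depth.
A pose or a line that the arm cannot do raises env.MotionError and nothing moves.
- job.hand_in(): hands the job in; it is judged then, once.
The state is a dict: "clock": time; "joints": joint angles; "qvel": joint speeds; "joint_efforts": joint torques, N m; "position": TCP position; "ee_rot": TCP orientation; "contact_force": force on the tool from outside, world axes, zero at the start; "ft_torque": the same for the moment, N m; "finger_gap": opening from 0.0 (shut) to 1.0 (fully open); "gripper_force": force on a finger pad.
Only numpy, scipy, OpenCV 4.12 (cv2) and the standard library are available. Lean on these libraries where they do the work, as an engineer would, in place of code of your own. Each camera call takes 0.05 s, during which the arm holds its last target. There are 200 camera calls.

## Working session

There is one attempt and no reset: what is moved stays moved. The work goes in short steps, each a Python script; the robot and the scene stay as the last script left them, time stands still between calls to the robot, and variables do not carry over. Pictures are saved under pics/ and viewed, at most 10 in all, crops included, and the job is handed in when it is done.

```bash
mkdir -p pics; python3 - <<'E'
from bench import env,eyes,monitor
import cv2,numpy as np,pickle
d={n:eyes.grab_frame(n) for n in("scene","side","wrist")}
pickle.dump(d,open('f0.pkl','wb'))
for n in d: cv2.imwrite(f'pics/{n}0.png',d[n]["frame"][:,:,::-1]); print(n,np.linalg.inv(d[n]["view"]).round(3).tolist(),d[n]["mtx"].round(1).tolist())
print(env.hold_point_z,monitor.sense())
E
```

```text
scene [[0.699, 0.576, -0.424, 1.016], [0.715, -0.557, 0.423, -0.586], [0.007, -0.599, -0.801, 1.051], [0.0, 0.0, 0.0, 1.0]] [[471.5, 0.0, 285.1], [0.0, 471.5, 214.2], [0.0, 0.0, 1.0]]
side [[-1.0, -0.015, 0.023, 0.497], [-0.026, 0.74, -0.672, 0.882], [-0.007, -0.672, -0.74, 1.173], [0.0, 0.0, 0.0, 1.0]] [[546.0, 0.0, 266.0], [0.0, 546.0, 217.1], [0.0, 0.0, 1.0]]
wrist [[1.0, 0.0, -0.001, 0.526], [-0.0, -0.957, -0.291, 0.075], [-0.001, 0.291, -0.957, 0.374], [0.0, 0.0, 0.0, 1.0]] [[372.4, 0.0, 279.3], [0.0, 372.4, 209.5], [0.0, 0.0, 1.0]]
0.0187 {'clock': 0.15, 'joints': array([-2.23410744e-01,  3.13328538e-01,  1.49822085e+00,  5.62770690e-06,
        1.33093813e+00, -2.23423145e-01]), 'qvel': array([-0.0001145 , -0.00194357, -0.00248388, -0.00066269,  0.00071644,
       -0.00048918]), 'joint_efforts': array([ 1.79854873e-03, -4.12368500e+01, -2.59796566e+01, -1.57318855e-04,
        3.17765021e-03, -3.62555340e-05]), 'position': array([5.24837059e-01, 2.06456059e-05, 2.30878613e-01]), 'ee_rot': array([ 7.07102800e-01,  7.07110621e-01, -2.36108041e-04, -3.80074401e-04]), 'contact_force': array([ 0.05727502, -0.29777166,  0.72586279]), 'ft_torque': array([-0.0169439 , -0.01171912, -0.03142991]), 'gripper_force': 0.0, 'finger_gap': 1.000662047988868}
```

View pics/scene0.png

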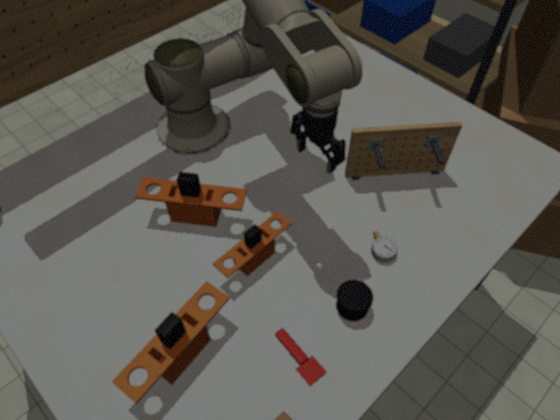

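View pics/side0.png

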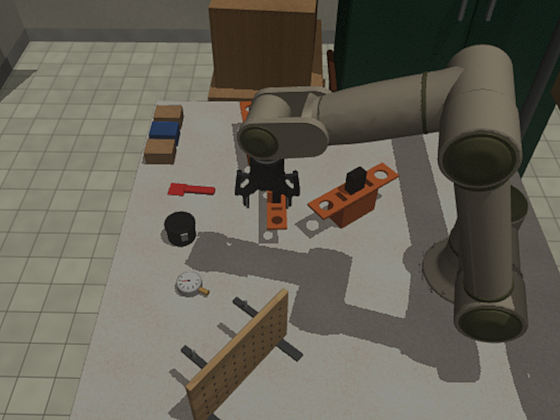

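The scene view shows three orange holders; the small one is at about (253,245). The panel is at (404,150), with pins near (377,148) and (434,145). In the side view the panel is at about (240,350), with its arms on the left.

```bash
cat > h.py <<'E'
import numpy as np,cv2
def ray(d,p):
    v=np.linalg.inv(d["view"]); r=v[:3,:3]@np.linalg.inv(d["mtx"])@np.array([p[0],p[1],1.]); return v[:3,3],r/np.linalg.norm(r)
def onz(d,p,z):
    o,r=ray(d,p); return o+r*(z-o[2])/r[2]
def tri(d1,p1,d2,p2):
    (a,r),(b,s)=ray(d1,p1),ray(d2,p2); t=np.linalg.lstsq(np.c_[r,-s],b-a,rcond=None)[0]
    x,y=a+r*t[0],b+s*t[1]; return (x+y)/2,np.linalg.norm(x-y)
def proj(d,X):
    c=d["view"]@np.r_[X,1]; q=d["mtx"]@c[:3]; return q[:2]/q[2]
def orange(im):
    h=cv2.cvtColor(im,cv2.COLOR_RGB2HSV); return cv2.inRange(h,(6,150,60),(16,255,255))
E
python3 - <<'E'
import pickle,cv2,numpy as np
from h import *
d=pickle.load(open('f0.pkl','rb'))
for n in("scene","side"):
    m=orange(d[n]["frame"]); cs,hi=cv2.findContours(m,cv2.RETR_CCOMP,cv2.CHAIN_APPROX_NONE)
    for i,c in enumerate(cs):
        if hi[0][i][3]>=0 and cv2.contourArea(c)>25:
            M=cv2.moments(c);p=(M['m10']/M['m00'],M['m01']/M['m00']); print(n,hi[0][i][3],np.round(p,1),cv2.contourArea(c),onz(d[n],p,.076).round(4))
a=d["scene"]["frame"][110:190,335:470]; b=d["side"]["frame"][280:420,160:310]
a=cv2.resize(a,(800,474),interpolation=cv2.INTER_CUBIC); b=cv2.resize(b,(600,560),interpolation=cv2.INTER_CUBIC)
cv2.imwrite('pics/a.png',np.clip(a[:,:,::-1]*1.5,0,255));cv2.imwrite('pics/b.png',np.clip(b[:,:,::-1]*1.5,0,255))
E
```

```text
scene 0 [137.9 376.6] 370.0 [ 0.5868 -0.5787  0.076 ]
scene 0 [155.7 354.1] 84.5 [ 0.5731 -0.5252  0.076 ]
scene 0 [189.3 319.3] 81.5 [ 0.5596 -0.4264  0.076 ]
scene 0 [206.2 301.9] 281.5 [ 0.5526 -0.3733  0.076 ]
scene 39 [228.3 262.7] 147.5 [ 0.5086 -0.2709  0.076 ]
scene 39 [241.9 251.7] 26.0 [ 0.5077 -0.227   0.076 ]
scene 39 [275.6 224.1] 126.5 [ 0.505  -0.1111  0.076 ]
scene 69 [229.3 197.8] 178.0 [ 0.358  -0.1401  0.076 ]
scene 69 [208.9 194.6] 36.0 [ 0.3117 -0.1719  0.076 ]
scene 69 [172.2 191. ] 43.5 [ 0.234  -0.2346  0.076 ]
scene 69 [153.1 189.1] 159.0 [ 0.1932 -0.2674  0.076 ]
side 11 [340.2 216.1] 51.5 [ 0.3294 -0.1215  0.076 ]
side 11 [325.4 204.9] 112.0 [ 0.3675 -0.1628  0.076 ]
side 11 [380.4 174.5] 108.0 [ 0.2017 -0.2879  0.076 ][ WARN:0@0.026] global loadsave.cpp:1063 imwrite_ Unsupported depth image for selected encoder is fallbacked to CV_8U.
```

View pics/a.png

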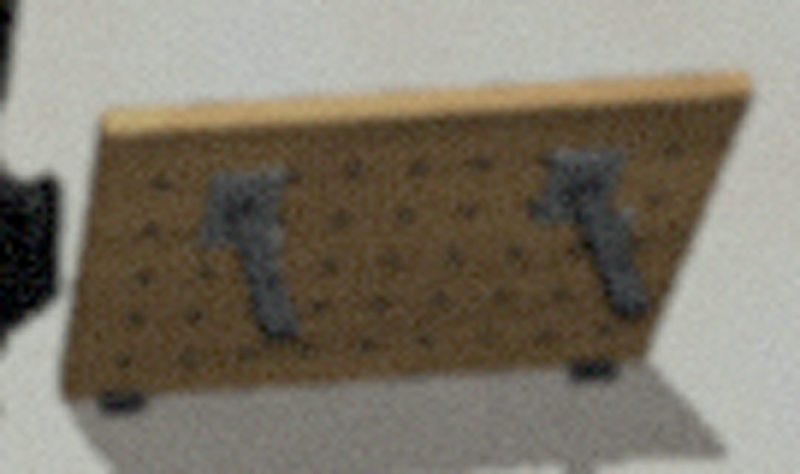

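View pics/b.png

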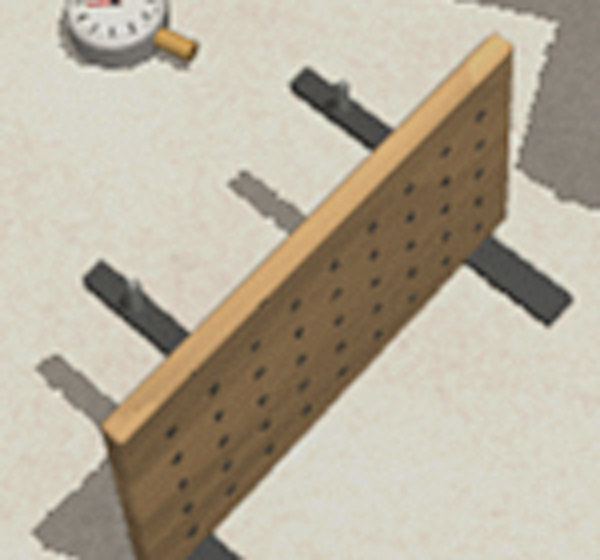

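In the enlarged pictures, the arm tips are at a(285,332) and a(632,312) in the scene crop, and b(300,82) and b(97,275) in the side crop. The pin feet are at b(340,105) and b(133,305), and the panel stands behind the arms.

```bash
python3 - <<'E'
import pickle
from h import *
d=pickle.load(open('f0.pkl','rb'));S,D=d["scene"],d["side"]
A=lambda x,y:(335+(x+.5)/5.926-.5,110+(y+.5)/5.926-.5)
B=lambda x,y:(160+x/4,280+y/4)
print("tips",tri(S,A(285,325),D,B(300,82)),tri(S,A(632,305),D,B(97,272)))
print("side pins z.14",onz(D,B(338,108),.14),onz(D,B(131,308),.14))
print("pintops .165",onz(D,B(343,85),.165),onz(D,B(136,283),.165))
print("tips z.14",onz(S,A(285,325),.14),onz(S,A(632,305),.14),onz(D,B(300,82),.14),onz(D,B(97,272),.14))
print("top front",onz(S,A(103,135),.185),onz(S,A(750,95),.185))
print("back top",onz(D,B(512,45),.185),onz(D,B(122,443),.185))
E
```

```text
tips (array([0.59246546, 0.19585947, 0.13597959]), np.float64(0.0007251919470122718)) (array([0.69245573, 0.31710628, 0.13613803]), np.float64(0.0018947439959825822))
side pins z.14 [0.56952858 0.21503618 0.14      ] [0.67055313 0.33916663 0.14      ]
pintops .165 [0.56581588 0.21633237 0.165     ] [0.66542703 0.33827803 0.165     ]
tips z.14 [0.59468517 0.19250228 0.14      ] [0.69471222 0.31360201 0.14      ] [0.59176444 0.19836105 0.14      ] [0.69083878 0.31889227 0.14      ]
top front [0.48701085 0.18599592 0.185     ] [0.67305647 0.41660105 0.185     ]
back top [0.47384451 0.20181066 0.185     ] [0.65911003 0.43293288 0.185     ]
```

```bash
cat >> h.py <<'E'
from scipy.spatial.transform import Rotation as Rn
def quat(deg):
    a=np.radians(deg); y=np.array([np.cos(a),np.sin(a),0]); z=np.array([0,0,-1.]); return Rn.from_matrix(np.c_[np.cross(y,z),y,z]).as_quat()
def holes(d,z,amin=25):
    cs,hi=cv2.findContours(orange(d["frame"]),cv2.RETR_CCOMP,cv2.CHAIN_APPROX_NONE); out=[]
    for i,c in enumerate(cs):
        if hi[0][i][3]>=0 and cv2.contourArea(c)>amin:
            p=np.array(cv2.minEnclosingCircle(c)[0]); out.append((p.round(1),cv2.contourArea(c),onz(d,p,z).round(4)))
    return out
E
python3 - <<'E'
from h import *
from bench import env,eyes,monitor,kinematics
env.reach([.507,-.191,.21],quat(91.3))
s=monitor.sense();print(s["clock"],s["position"],s["joints"].round(2))
w=eyes.grab_frame("wrist");cv2.imwrite('pics/w1.png',w["frame"][:,:,::-1])
for h in holes(w,.073,100):print(h)
for q in ([.506,-.271,.073],[.508,-.111,.073]):print(proj(w,q))
for p,a in (([.68,.225,.28],51.1),([.618,.275,.2],51.1),([.7,.21,.28],51.1)):print(kinematics.ik(p,quat(a)))
E
```

```text
1.85 [ 0.50707332 -0.19075129  0.21004982] [-0.58  0.37  1.48  0.    1.3  -2.17]
(array([ 33.2, 265.8]), 1612.5, array([ 0.5724, -0.3918,  0.073 ]))
(array([229. , 193.9]), 219.5, array([ 0.5076, -0.2295,  0.073 ]))
(array([332. , 193.5]), 424.5, array([ 0.5055, -0.1496,  0.073 ]))
(array([179.5, 194. ]), 1170.5, array([ 0.5086, -0.2679,  0.073 ]))
(array([385.8, 193.2]), 1201.5, array([ 0.5043, -0.108 ,  0.073 ]))
[175.25366173 190.70700499]
[381.4456323  197.73605124]
[ 1.56449233e-01  7.77564873e-01  6.42254307e-01 -4.44089210e-16
  1.72177347e+00 -7.35414015e-01]
[ 2.45882420e-01  6.81532174e-01  1.01067032e+00 -4.44089210e-16
  1.44939016e+00 -6.45980828e-01]
[ 1.31641360e-01  8.30053085e-01  5.48125510e-01 -4.44089210e-16
  1.76341406e+00 -7.60221888e-01]
```

View pics/w1.png

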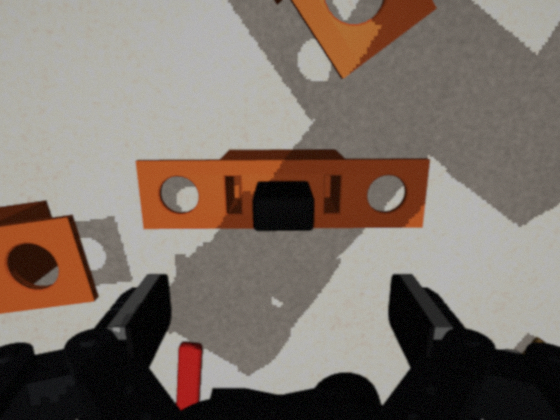

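The wrist view shows the small holder centred at (283,194), with its end holes at (179,194) and (386,193). Next I grasp it, lift it, and look at the pins from beside the panel.

```bash
python3 - <<'E'
from h import *
from bench import env,eyes,monitor
import pickle
env.movel([.5063,-.189,.087],.12,quat(91.5),guard=15)
env.close_gripper(60)
s=monitor.sense();print(s["clock"],s["position"],s["finger_gap"],s["gripper_force"])
env.movel([.5063,-.189,.26],.15)
w=eyes.grab_frame("wrist");print([ (h[0],h[1]) for h in holes(w,.2,300)])
s=monitor.sense();print(s["clock"],s["contact_force"],s["ft_torque"])
env.reach([.685,.22,.28],quat(51.1))
w=eyes.grab_frame("wrist");cv2.imwrite('pics/w2.png',w["frame"][:,:,::-1]);S=eyes.grab_frame("scene");D=eyes.grab_frame("side")
pickle.dump((w,S,D),open('f2.pkl','wb'))
s=monitor.sense();print(s["clock"],s["position"],s["contact_force"])
u=np.array([.628,.778,0]);m=np.array([.618,.275,.165])
print([proj(w,m+k*u*.08).round() for k in(-1,1)])
E
```

```text
3.5583 [ 0.5064197  -0.18894549  0.08734247] 0.4650070680502961 60.30636191368103
[(array([111. , 263.3]), 1350.5), (array([453.5, 261. ]), 2974.5)]
4.9083 [ 0.31162165 -0.2585309  -3.25774827] [-0.00111102  0.01481546  0.01451736]
6.7 [0.6852175  0.21892923 0.2802132 ] [ 0.26720932 -0.43239616 -3.4131845 ]
[array([157.,  73.]), array([403.,  73.])]
```

View pics/w2.png

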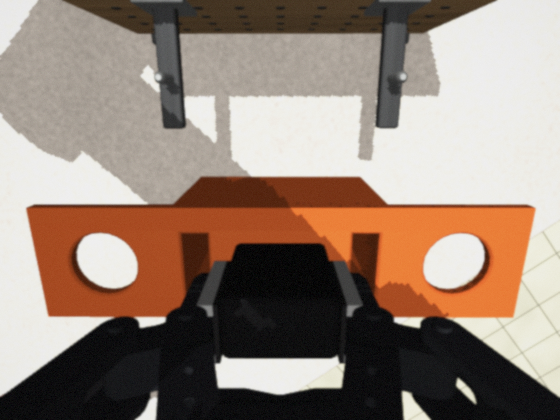

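The wrist view shows the pin tops at (158,77) and (403,77), and the held plate's holes at about (107,262) and (456,262).

```bash
python3 - <<'E'
from h import *
from bench import env,eyes,monitor
import pickle
w,_,_=pickle.load(open('f2.pkl','rb'))
P=[onz(w,p,.165) for p in((158.5,77),(402.5,77))]
H=[h[2] for h in holes(w,.266,300)];H=sorted([h for h in H],key=lambda h:h[1]);print(P,H)
ang=lambda a:np.degrees(np.arctan2(*(a[1]-a[0])[1::-1]))
pm=(P[0]+P[1])/2;hm=(H[0]+H[-1])/2
print(ang(P),ang([H[0],H[-1]]),np.linalg.norm(P[1]-P[0]),np.linalg.norm(H[-1]-H[0]),pm,hm,monitor.sense()["position"])
E
```

```text
[array([0.56996825, 0.21203673, 0.165     ]), array([0.67015992, 0.33593086, 0.165     ])] [array([0.6353, 0.159 , 0.266 ]), array([0.7354, 0.2827, 0.266 ])]
51.03795349318676 51.01966712488564 0.1593365187252263 0.15912793595091976 [0.62006408 0.2739838  0.165     ] [0.68535 0.22085 0.266  ] [0.6852175  0.21892923 0.2802132 ]
```

```bash
python3 - <<'E'
from h import *
from bench import env,eyes,monitor
T=np.array([.620,.2728]);q=quat(51.05)
env.movel([*T,.28],.12,q)
env.movel([*T,.19],.12,q)
s=monitor.sense();print(s["clock"],s["position"],s["contact_force"])
w=eyes.grab_frame("wrist");cv2.imwrite('pics/w3.png',w["frame"][:,:,::-1])
S=eyes.grab_frame("scene");cv2.imwrite('pics/s3.png',cv2.resize(S["frame"][60:200,320:500],None,fx=4,fy=4,interpolation=cv2.INTER_CUBIC)[:,:,::-1])
E
```

```text
8.45 [0.62046004 0.27283086 0.19104788] [-0.11896139  0.52275701 -3.09530384]
```

View pics/w3.png

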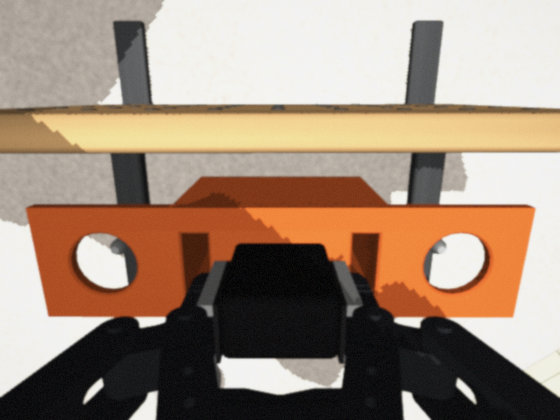

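Both pin tips show through the holes, at (118,246) and (438,246). I check the offset numerically and descend under guard if it is small.

```bash
python3 - <<'E'
from h import *
from bench import env,eyes,monitor
w=eyes.grab_frame("wrist")
pm=sum(onz(w,p,.165) for p in((118,246),(438,246)))/2
hm=sum(onz(w,p,.177) for p in((107,262),(456.5,262)))/2
e=(pm-hm)[:2];print("err",e)
T=np.array([.6204,.2728])+e;q=quat(51.05)
if np.linalg.norm(e)<.01:
    env.movel([*T,.191],.05,q)
    g=env.movel([*T,.1535],.04,q,guard=10)
    s=monitor.sense();print(g,s["clock"],s["position"],s["contact_force"],s["ft_torque"])
    w=eyes.grab_frame("wrist");cv2.imwrite('pics/w4.png',w["frame"][:,:,::-1])
E
```

```text
err [-0.00340117  0.00048667]
True 9.6333 [0.61683791 0.27329284 0.15710763] [0.32031094 0.38749543 4.20210291] [-0.15778949  0.05678937  0.05906243]
```

View pics/w4.png

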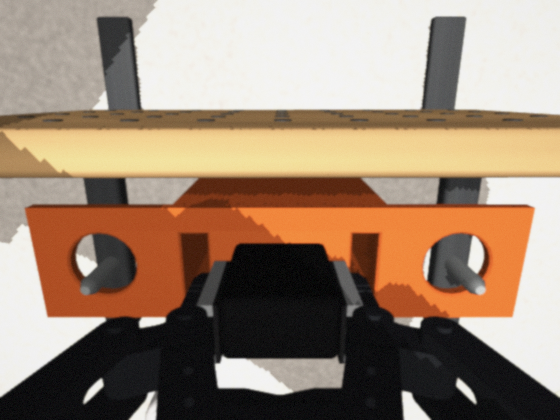

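Contact came at the expected height (0.157), and both pins stand up through the holes. I release, retreat straight up, and check.

```bash
python3 - <<'E'
from h import *
from bench import env,eyes,monitor
env.release(); p=monitor.sense()["position"]
env.movel([p[0],p[1],.30],.12)
env.hold(.5)
s=monitor.sense();print(s["clock"],s["position"],s["contact_force"])
w,S=eyes.grab_frame("wrist")["frame"],eyes.grab_frame("side")["frame"]
b=cv2.resize(S[230:420,140:340],(400,380),interpolation=cv2.INTER_CUBIC); a=cv2.resize(w,(400,300))
o=np.zeros((380,800,3),np.uint8);o[:300,:400]=a;o[:,400:]=b
cv2.imwrite('pics/z5.png',o[:,:,::-1])
E
```

```text
12.05 [0.61622052 0.27314326 0.29997511] [ 0.14142668  0.19347396 -0.30370701]
```

View pics/z5.png

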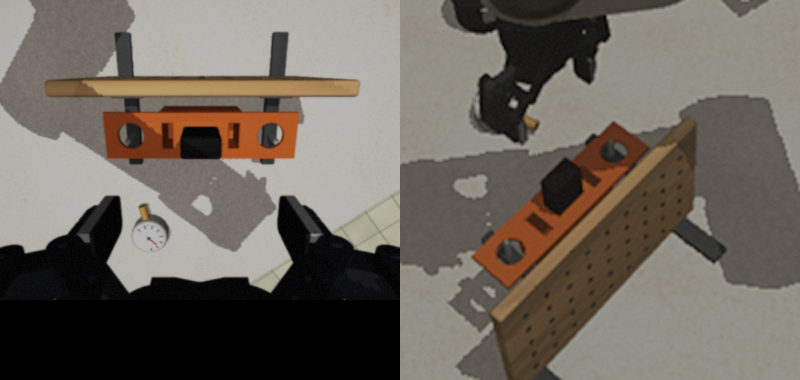

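The holder hangs level with a pin through each end hole, at (132,135) and (270,135) in the left picture. The gauge is untouched at (150,233), and the gripper is clear.

```bash
python3 -c "
from bench import job
print(job.hand_in())"
```

```text
the job is handed in; nothing more can be done
None
```

The small orange holder hangs level on both pins and is released, the gauge was not touched, and the job was handed in at about 12 s on the robot's clock (limit 42 s).

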